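# Change the culture dish on the colony counter

### The arm

A 7-joint arm with a two-finger parallel gripper is mounted at the origin on the work surface. World frame = base frame: x ahead of the robot, y to its left, z up, the work surface at z = 0. Lengths are in mm, angles in rad, forces in N, time in s.
With the tool pointing down it reaches from about 425 to 925 mm from the base axis. Payload 6.8 kg.
Tool frame: the origin (TCP) lies where the fingers leave the gripper's body, on its centre line; the fingertips stand 80 mm ahead of it and the grasp point (between the pads) lies robot.hold_point_z ahead of it (robot.hold_point_z is the distance from the TCP to the grasp point, in mm); z points along the fingers, y is the line along which they close (so a half turn about z gives the same grasp; the last joint's range is limited). The gripper opens to 88 mm and grips with 3 to 60 N. Pads are 20 mm wide; open, the fingers measure 115 mm over their backs; the gripper's body (75 mm by 178 mm) begins 61 mm behind the grasp point.
Start: joints at [1.015, 0.477, 0.022, 1.555, -0.011, 1.109, -0.083], TCP at [292.273, -608.458, 302.664] pointing down, gripper open.
Joint ranges: [-2.96, 2.96], [-0.34, 2.1], [-1.41, 1.46], [0.24, 2.44], [-1.37, 4.51], [0.17, 1.92], [-2.96, 2.96]. Speed limits (rad/s): [2.39, 2.39, 3.14, 3.14, 3.14, 3.14, 3.14].

### API

Orientations are given as a unit quaternion [x, y, z, w].
In Python, from bench import status, vision, job_done, robot gives the robot as it stands.
- The arm moves only by the tool send_rows, never from a script. Its argument "increments" is a list of rows, each a list of 3 entries, a list of its own where there are three numbers: the shift along the world's x, y, z in mm, then the turn, a rotation vector about the world's x, y, z in rad, then the opening, from -1 (shut) to 1 (fully open), so that 0 is half open. A call has 1 to 10 rows; each row is the pose to reach, as a shift and turn from the pose commanded when the call began; what a row does not reach only later rows make up. A row lasts 1/12 s, in which the tool goes at most 41.7 mm and 7.16 degrees, less where a joint would pass 70% of its speed; a pose out of reach is approached as far as the arm can. A call with a gripper value outside its range is refused whole. The fingers move at their own pace and stop on an object; "force" is the grip in N (left out, the last holds). Time passes only in rows, so rows that repeat a pose let the fingers close. It gives the time, the measured TCP pose, the force, the opening and the grip force at its end, in the units of the state.
- status.state(): the state, without advancing time (a new reading comes with each control period).
- vision.capture(name): name is "scene" or "top" or "wrist"; returns a dict with "img" (384x512x3 uint8, blue, green, red), "fx", "fy", "cx", "cy" (pixels), "xyz" and "orientation" of the camera in the world. Camera axes: x right, y up, looking along -z (the intrinsics and any distortion apply to the point x, -y, -z); pixel columns grow to the right and rows downward; lengths in mm; the calibration is good to about 2 mm. The wrist camera is an equidistant fisheye: a pixel r from the principal point sees the ray r / f radians off the axis. A picture is of the moment at which its call begins. There is no depth.
- job_done(): hands the job in; it is judged then, once.
Trained networks look in a picture, given as the dict that the camera call returned (one of the last four; its "shot" number tells which), for a name from the list of things; names that differ only in an ending like _2 or _b are one class to them, and where a whole thing is asked for, a point or a joint stands for the part that bears it (a point fixed in the world has none). Each returns a list of dicts, best first, with "conf" (0 to 1); they miss things now and then, are a little off and sometimes report something else, mostly with a low value. They report only what shows in the picture. A call takes as long as a camera call.
- vision.boxes_of(picture, name): "point" ([x, y, z] in mm, in world coordinates, good to about 4 mm: the middle of the surface that is visible of it).
- vision.silhouettes(picture, name): "pixels" (384x512 bool, what is visible of it).
- vision.pinpoint(picture, name): "point" ([x, y, z] in mm, in world coordinates, good to about 4 mm: a listed point, or the origin of a listed thing).
The state is a dict: "t": time; "qpos": joint angles; "joint_velocities": joint speeds; "effort": joint torques, N m; "tool_pos": TCP position; "orientation": TCP orientation; "contact_force": force on the tool from outside, world axes, zero at the start; "moment": the same for the moment, N m; "opening": opening from 0.0 (shut) to 1.0 (fully open); "gripper_force": force on a finger pad.
Only numpy, scipy, OpenCV 4.12 (cv2) and the standard library are available. Lean on these libraries where they do the work, as an engineer would, in place of code of your own. Each camera call takes 0.05 s, during which the arm holds its last target. There are 200 camera calls.

### The job

Move both tall bottles out of the way into the purple tray, and only then change the dish on the colony counter: the finished red dish goes from the lit pad onto the middle of the round black plate, and the green dish from behind the bottles goes onto the middle of the lit pad. With both dishes in place, stand each bottle back on the middle of the coaster of its cap's colour. Keep the bottles and dishes upright, and leave the yellow dish alone.

Things in the scene. Friction and masses are not known exactly. Their poses are not given: they have to be found in the camera images.
- bottle_orange: brown reagent bottle with an orange cap and band, 44 mm diameter, straight-sided and upright; the 44 mm body runs from the base to 104 mm, then tapers to a 30 mm orange cap, overall height 125 mm; about 0.22 kg. Origin: centre of its underside, z up along the bottle. It starts on the coaster of its own colour
- bottle_blue: white reagent bottle with a blue cap and band, 44 mm diameter, straight-sided and upright; the 44 mm body runs from the base to 104 mm, then tapers to a 30 mm blue cap, overall height 125 mm; about 0.22 kg. Origin: centre of its underside, z up along the bottle. It starts on the coaster of its own colour
- dish_green: closed culture dish with a green lid and pale specks on top: a flat disc 60 mm in diameter and 18 mm high, about 45 g. Origin: centre of its underside, z up. It starts on a white board 6 mm thick, close behind the two bottles (centre about 65 mm from each bottle's axis), which leave no room for a gripper to come down on it
- dish_red: closed culture dish with a red lid and pale specks on top: a flat disc 60 mm in diameter and 18 mm high, about 45 g. Origin: centre of its underside, z up. It starts on the lit pad of the colony counter
- dish_yellow: closed culture dish with a yellow lid and pale specks on top: a flat disc 60 mm in diameter and 18 mm high, about 45 g. Origin: centre of its underside, z up. A bystander lying on the table beyond the white board; it is to stay where it is
- coaster_orange: flat round orange coaster, 64 mm in diameter and 3 mm thick, fixed on the white board. Origin: centre of its underside (its upper face is 3 mm higher). One of two coasters side by side, centres 84 mm apart; the green dish lies on the far side of the gap between them. Place of the bottle with the orange cap
- coaster_blue: flat round blue coaster, 64 mm in diameter and 3 mm thick, fixed on the white board. Origin: centre of its underside (its upper face is 3 mm higher). One of two coasters side by side, centres 84 mm apart; the green dish lies on the far side of the gap between them. Place of the bottle with the blue cap
- tray: purple plastic side tray, fixed, 130 mm (its x) by 200 mm (its y), 10 mm high, walls and floor 4 to 5 mm thick; room for both bottles standing side by side along its y, for instance 45 mm either side of the middle. Origin: centre of its underside on the table
- counter: colony counter, fixed: a white instrument, 200 mm (its x) by 180 mm (its y) and 50 mm high, with a round, lit, pale pad 84 mm in diameter ringed in black. Origin: on the table directly under the middle of the pad; the pad's upper face is 53 mm above the origin and flat. A grey display hump, 75 mm high, runs across the instrument from 80 mm beyond the pad's middle along the instrument's x
- plate: round black plate, 84 mm in diameter, 4 mm thick, fixed on the table: place for the finished dish. Origin: centre of its underside

How it is judged (in metres and radians):
On the way, in this order (a step that is already met when the one before it is completed fails the run):
1. both bottles stand released in the purple tray, with the green and the red dish still where they were (x of bottle_orange in the frame of tray between -0.05 and 0.05 m and y of bottle_orange in the frame of tray between -0.085 and 0.085 m and z of bottle_orange in the frame of tray between 0.001 and 0.009 m and angle between each of bottle_orange, bottle_blue's own z axis and vertical below 0.1 rad and linear speed of each of bottle_orange, bottle_blue below 0.02 m/s and angular speed of each of bottle_orange, bottle_blue below 0.2 rad/s and x of bottle_blue in the frame of tray between -0.05 and 0.05 m and y of bottle_blue in the frame of tray between -0.085 and 0.085 m and z of bottle_blue in the frame of tray between 0.001 and 0.009 m and contact force between the fingers and bottle_orange below 0.05 N and contact force between the fingers and bottle_blue below 0.05 N and distance of each of dish_red, dish_green from where it was at the start of the episode below 0.02 m), for 0.2 s.
2. the red dish lies released on the black plate and the green dish on the lit pad, with both bottles still in the tray (horizontal distance between dish_red and plate below 0.012 m and z of dish_red in the frame of plate between 0 and 0.008 m and angle between each of dish_red, dish_green, bottle_orange, bottle_blue's own z axis and vertical below 0.1 rad and linear speed of each of dish_red, dish_green, bottle_orange, bottle_blue below 0.02 m/s and angular speed of each of dish_red, dish_green, bottle_orange, bottle_blue below 0.2 rad/s and horizontal distance between dish_green and counter below 0.012 m and z of dish_green in the frame of counter between 0.049 and 0.057 m and contact force between the fingers and dish_red below 0.05 N and contact force between the fingers and dish_green below 0.05 N and x of bottle_orange in the frame of tray between -0.05 and 0.05 m and y of bottle_orange in the frame of tray between -0.085 and 0.085 m and z of bottle_orange in the frame of tray between 0.001 and 0.009 m and x of bottle_blue in the frame of tray between -0.05 and 0.05 m and y of bottle_blue in the frame of tray between -0.085 and 0.085 m and z of bottle_blue in the frame of tray between 0.001 and 0.009 m), for 0.2 s.
At the end, for the whole second after the job is handed in: The red dish lies flat on the black plate and the green dish flat on the counter's lit pad, each within 12 mm of the middle; each bottle stands upright (within 0.1 rad) on the coaster of its cap's colour within 10 mm of the middle; all released and at rest (horizontal distance between dish_red and plate below 0.012 m and z of dish_red in the frame of plate between 0 and 0.008 m and angle between each of dish_red, dish_green, bottle_orange, bottle_blue's own z axis and vertical below 0.1 rad and linear speed of each of dish_red, dish_green, bottle_orange, bottle_blue below 0.02 m/s and angular speed of each of dish_red, dish_green, bottle_orange, bottle_blue below 0.2 rad/s and horizontal distance between dish_green and counter below 0.012 m and z of dish_green in the frame of counter between 0.049 and 0.057 m and horizontal distance between bottle_orange and coaster_orange below 0.01 m and z of bottle_orange in the frame of coaster_orange between -0.001 and 0.007 m and horizontal distance between bottle_blue and coaster_blue below 0.01 m and z of bottle_blue in the frame of coaster_blue between -0.001 and 0.007 m and contact force between the fingers and bottle_orange below 0.05 N and contact force between the fingers and bottle_blue below 0.05 N and contact force between the fingers and dish_red below 0.05 N and contact force between the fingers and dish_green below 0.05 N); the robot touches nothing.
It fails at once if the yellow dish is moved by more than 15 mm (distance of dish_yellow from where it was at the start of the episode above 0.015 m).
It fails at once if a bottle or a dish that is handled tips over (beyond 0.7 rad) (angle between any of bottle_orange, bottle_blue, dish_red, dish_green's own z axis and vertical above 0.7 rad).
It also fails if it takes over 136 s, if anything falls off the work surface, if the arm or the gripper's body presses on something with over 40 N, if the wrist force passes 120 N, or if a joint passes its speed limit or range.

## Working session

There is one attempt and no reset: what is moved stays moved. The work goes in short steps, Python scripts to look and compute and a tool call to move; the robot and the scene stay as the last step left them, time stands still between calls to the robot, and variables do not carry over. Pictures are saved under pics/ and viewed, at most 14 in all, crops included, and the job is handed in when it is done.

Besides the shell and the picture viewer there is one more tool, called after "Call:" as name(argument=value, ...) on one line, values as JSON. send_rows: Moves the arm, as the interface text tells. Its arguments: {"type":"object","properties":{"increments":{"type":"array"},"force":{"type":"number"}},"required":["increments"]}

```bash
mkdir -p pics; ls
python3 - <<'E'
from bench import status, vision, robot
import cv2, numpy as np
s=status.state(); print({k:np.round(v,3) for k,v in s.items()}); print(robot.hold_point_z)
P={}
for c in ("scene","top"):
    p=vision.capture(c); P[c]=p; cv2.imwrite(f"pics/{c}0.png",p["img"]); print(c,np.round(p["xyz"]),np.round(p["orientation"],3),p["fx"])
for n in "bottle_orange bottle_blue dish_green dish_red dish_yellow coaster_orange coaster_blue tray counter plate".split():
    for c in P:
        print(n,c,[(np.round(d["point"]).tolist(),round(d["conf"],2)) for d in vision.pinpoint(P[c],n)[:2]])
im=np.hstack([P["scene"]["img"],P["top"]["img"]]); cv2.imwrite("pics/a.png",cv2.resize(im,(800,300)))
E
```

```text
pics
{'t': np.float64(0.0), 'qpos': array([ 1.015,  0.478,  0.022,  1.556, -0.011,  1.109, -0.083]), 'joint_velocities': array([ 0.001, -0.   ,  0.   , -0.   , -0.   ,  0.   , -0.001]), 'effort': array([ 1.0000e-03, -5.8285e+01,  1.5350e+00, -2.7261e+01, -5.4000e-02,
        1.7000e-02,  0.0000e+00]), 'tool_pos': array([ 292.022, -608.077,  301.719]), 'orientation': array([ 0.975,  0.222, -0.   , -0.001]), 'contact_force': array([-0.637,  0.372,  0.789]), 'moment': array([-0.054, -0.002, -0.003]), 'gripper_force': np.float64(0.0), 'opening': np.float64(1.001)}
61.3
scene [1028. -683.  720.] [0.414 0.114 0.248 0.868] 393.6849128695736
top [548.  10. 959.] [-0.029  0.041  0.712 -0.7  ] 408.5255110992008
bottle_orange scene [([608.0, -51.0, 12.0], 0.86)]
bottle_orange top [([607.0, -50.0, 9.0], 0.57)]
bottle_blue scene []
bottle_blue top [([595.0, 32.0, 8.0], 0.75)]
dish_green scene [([655.0, 5.0, 2.0], 0.83)]
dish_green top [([648.0, 2.0, 3.0], 0.98)]
dish_red scene [([477.0, -282.0, 55.0], 0.66)]
dish_red top [([476.0, -282.0, 55.0], 0.91), ([604.0, -47.0, 6.0], 0.69)]
dish_yellow scene [([813.0, 8.0, 1.0], 0.81)]
dish_yellow top [([810.0, 14.0, 4.0], 0.86)]
coaster_orange scene [([608.0, -49.0, 6.0], 0.68), ([600.0, 36.0, 4.0], 0.52)]
coaster_orange top [([604.0, -51.0, 5.0], 0.46)]
coaster_blue scene [([812.0, 7.0, -1.0], 0.55), ([598.0, 33.0, 4.0], 0.49)]
coaster_blue top [([596.0, 36.0, 6.0], 0.69)]
tray scene [([496.0, 271.0, -4.0], 0.85)]
tray top [([497.0, 277.0, 4.0], 0.94), ([594.0, 33.0, 8.0], 0.32)]
counter scene [([476.0, -288.0, -2.0], 0.61), ([652.0, 7.0, -0.0], 0.39)]
counter top [([478.0, -287.0, -2.0], 0.98)]
plate scene [([450.0, 60.0, 1.0], 0.98)]
plate top [([446.0, 51.0, -5.0], 0.75)]
```

View pics/scene0.png

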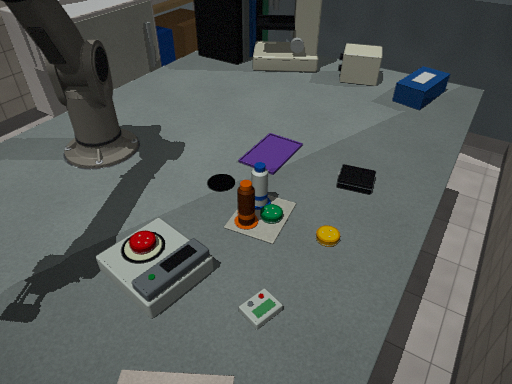

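View pics/top0.png

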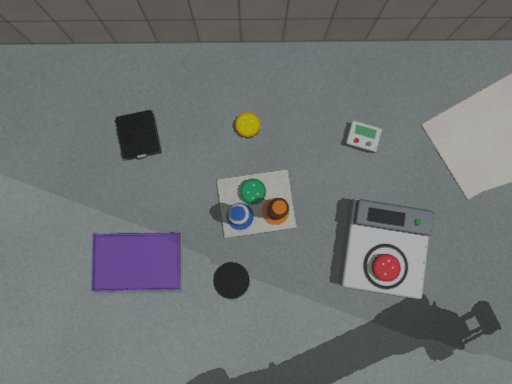

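The images show, in the top view: the bottle caps at about (238,214) blue and (279,208) orange, green dish (253,190), red (386,267), plate (231,280), tray (137,262), yellow (248,124). I'll refine these by colour against known heights.

```bash
cat > h.py <<'E'
import numpy as np, cv2
from scipy.spatial.transform import Rotation as R
from bench import status, vision, robot
def unproj(p,uv,z,fish=False):
    x=(uv[0]-p["cx"])/p["fx"]; y=(uv[1]-p["cy"])/p["fy"]
    if fish:
        r=np.hypot(x,y); s=np.sin(r)/max(r,1e-9); d=np.array([x*s,-y*s,-np.cos(r)])
    else: d=np.array([x,-y,-1])
    d=R.from_quat(p["orientation"]).apply(d); c=np.array(p["xyz"])
    return c+d*(z-c[2])/d[2]
def blob(p,hue,box,smin=120,vmin=60):
    u0,v0,u1,v1=box; h=cv2.cvtColor(p["img"],cv2.COLOR_BGR2HSV)[v0:v1,u0:u1].astype(int)
    m=(np.abs((h[...,0]-hue+90)%180-90)<9)&(h[...,1]>smin)&(h[...,2]>vmin)
    return big(m,u0,v0)
def big(m,u0=0,v0=0):
    n,l,s,c=cv2.connectedComponentsWithStats(m.astype(np.uint8))
    i=1+np.argmax(s[1:,4]); q=np.argwhere(l==i)
    ct=cv2.findContours((l==i).astype(np.uint8),0,1)[0]; ct=max(ct,key=len)
    hull=cv2.convexHull(ct); (a,b),ax,_=cv2.fitEllipse(ct if len(ct)>5 else hull)
    return dict(c=(a+u0,b+v0),ax=ax,n=s[i,4],cen=c[i]+[u0,v0],rect=cv2.minAreaRect(ct),off=(u0,v0))
E
python3 - <<'E'
from h import *
p=vision.capture("top")
hs=cv2.cvtColor(p["img"],cv2.COLOR_BGR2HSV)
for n,(u,v) in dict(blue=(238,214),orange=(280,208),green=(253,186),red=(380,262),yel=(248,124),pur=(137,262),corange=(270,220),cblue=(240,228)).items(): print(n,hs[v,u])
for n,hue,box,z in [("green",75,(235,170,272,206),24),("red",0,(365,245,410,290),71),("yel",27,(230,105,268,143),18),("tray",135,(80,220,195,300),10)]:
    try:
        b=blob(p,hue,box); print(n,np.round(b["c"],1),np.round(b["ax"],1),b["n"],np.round(unproj(p,b["c"],z),1),np.round(unproj(p,b["cen"],z),1), b["rect"])
    except Exception as e: print(n,e)
m=hs[260:302,208:256,2]<45; b=big(m,208,260); print("plate",b["c"],b["ax"],unproj(p,b["c"],4),unproj(p,b["cen"],4))
cr=p["img"][160:310,180:420]; cv2.imwrite("pics/b.png",cv2.resize(cr,None,fx=3.3,fy=3.3,interpolation=2))
E
```

```text
blue [109 177 148]
orange [ 15 195 171]
green [ 76 163 138]
red [178 170 170]
yel [ 28 234 169]
pur [132 123 145]
corange [ 15 195 171]
cblue [109 177 151]
green [252.3 190.3] [22.6 24.2] 440 [652.7   4.6  24. ] [652.9   4.8  24. ] ((17.0, 20.0), (22.360679626464844, 24.149534225463867), 63.43495178222656)
red [386.1 267.2] [25.6 26.8] 555 [ 476.1 -281.1   71. ] [ 476.  -281.1   71. ] ((21.0, 22.0), (26.0, 26.0), 90.0)
yel [247.4 124.1] [24.  24.4] 483 [810.3  13.8  18. ] [810.2  13.7  18. ] ((17.0, 19.0), (24.0, 24.0), 90.0)
tray [135.5 261.1] [ 63.6 101.4] 4202 [495.3 274.5  10. ] [495.4 277.9  10. ] ((55.5, 41.0), (56.0, 87.0), 90.0)
plate (230.61337852478027, 279.7090358734131) (33.091182708740234, 34.42407989501953) [448.75128071  57.77660938   4.        ] [448.62680716  58.08193148   4.        ]
```

View pics/b.png

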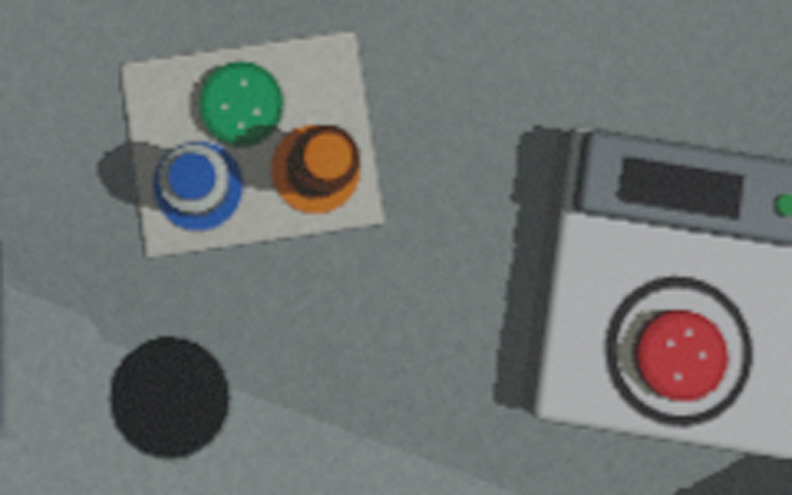

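The crop shows ring centre at crop px (679,351), caps at (190,176) blue and (328,157) orange, coasters at (198,187) and (316,170). Converting to world.

Run:
```python
from h import *
p=vision.capture("top")
hs=cv2.cvtColor(p["img"],cv2.COLOR_BGR2HSV)
for n,uv,z in [("pad",(679,351),53),("capB",(190,176),134),("capO",(328,157),134),("coB",(198,187),9),("coO",(316,170),9)]:
    print(n,np.round(unproj(p,(uv[0]/3.3+180-.35,uv[1]/3.3+160-.35),z),1))
for n,hue,box in [("coB",109,(220,195,262,240)),("coO",12,(258,190,298,232))]:
    h=hs.astype(int)[box[1]:box[3],box[0]:box[2]]
    m=(abs(h[...,0]-hue)<9)&(h[...,1]>120)
    ct=cv2.convexHull(np.argwhere(m)[:,::-1].astype(np.int32)); c,r=cv2.minEnclosingCircle(ct); print(n,c,r,unproj(p,(c[0]+box[0],c[1]+box[1]),9))
# tray corners
b=blob(p,135,(80,220,195,300),80,40); c=cv2.boxPoints(b["rect"])+np.array(b["off"])
print(c,[np.round(unproj(p,q,10),0) for q in c])
# counter top edge direction: display bottom edge crop px (568,212)->(792,245)
a=[unproj(p,(u/3.3+180,v/3.3+160),50) for u,v in [(541,415),(566,212)]]; d=a[1]-a[0]; print("counter x dir",np.degrees(np.arctan2(d[1],d[0])))
```

```text
pad [ 477.2 -285.5   53. ]
capB [594.8  36.5 134. ]
capO [605.  -48.3 134. ]
coB [594.  35.   9.]
coO [604.6 -48.5   9. ]
coB (19.75899314880371, 20.85251808166504) 13.046529769897461 [595.03393505  34.70454303   9.        ]
coO (17.51941680908203, 20.65048599243164) 13.614546775817871 [605.7840881  -48.74175607   9.        ]
[[ 92.00001526 233.        ]
 [179.         233.        ]
 [179.         289.99999237]
 [ 92.00001526 289.99999237]] [array([561., 375.,  10.]), array([558., 175.,  10.]), array([429., 175.,  10.]), array([432., 372.,  10.])]
counter x dir -9.340651235211917
```

Call:
send_rows(increments=[[[4,9,0],[0,0,0.03],1],[[15,32,0],[0,0,0.1],1],[[32,68,0],[0,0,0.2],1],[[49,104,0],[0,0,0.3],1],[[66,140,0],[0,0,0.4],1],[[83,176,0],[0,0,0.5],1],[[100,213,0],[0,0,0.52],1],[[117,249,0],[0,0,0.52],1],[[134,285,0],[0,0,0.52],1],[[151,322,0],[0,0,0.52],1]])

```text
t: 2.03
tool_pos: [443.6, -284.1, 303.0]
orientation: [0.885, 0.466, 0.0, 0.0]
contact_force: [1.0, -0.4, -0.8]
opening: 1.0
gripper_force: 0.0
```

Call:
send_rows(increments=[[[17,36,0],[0,0,0],1],[[34,72,0],[0,0,0],1],[[51,109,0],[0,0,0],1],[[68,145,0],[0,0,0],1],[[85,181,0],[0,0,0],1],[[102,217,0],[0,0,0],1],[[119,253,0],[0,0,0],1],[[136,289,0],[0,0,0],1],[[147,313,0],[0,0,0],1],[[151,322,0],[0,0,0],1]])

```text
t: 2.87
tool_pos: [594.8, 41.7, 302.9]
orientation: [0.883, 0.469, 0.001, -0.001]
contact_force: [-0.9, 1.1, 0.1]
opening: 1.001
gripper_force: 0.0
```

Run:
```python
from h import *
s=status.state(); print({k:np.round(s[k],2).tolist() for k in ("t","tool_pos","orientation","qpos","contact_force")})
p=vision.capture("wrist"); cv2.imwrite("pics/w1.png",p["img"]); print(p["fx"],p["cx"],p["cy"],p["xyz"],p["orientation"])
```

```text
{'t': 2.87, 'tool_pos': [594.77, 41.72, 302.91], 'orientation': [0.88, 0.47, 0.0, -0.0], 'qpos': [0.13, 0.38, -0.4, 1.73, 0.16, 1.07, -0.91], 'contact_force': [-0.87, 1.08, 0.13]}
297.3186396354542 257.1398491242862 196.3469249053638 [630.05438055  95.02043604 385.39051914] [-0.11592678  0.03578179 -0.29124032  0.94892556]
```

View pics/w1.png

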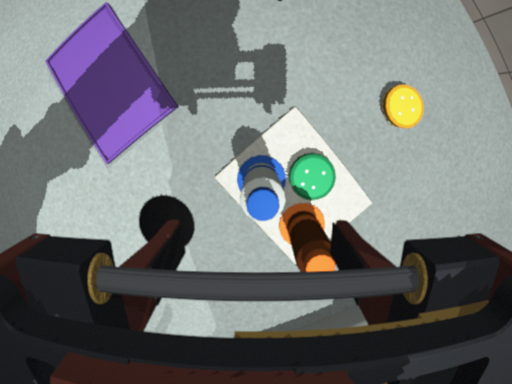

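The wrist view shows the blue cap at about (263,204), green lid (312,176), orange cap (320,263), yellow (405,106). I'll unproject these.

Run:
```python
from h import *
p=vision.capture("wrist")
print(status.state()["tool_pos"])
def m(n,hue,box,z,s=120):
    b=blob(p,hue,box,s); print(n,np.round(b["c"],1),np.round(b["ax"],1),b["n"],np.round(unproj(p,b["c"],z,True),1))
m("capB",109,(243,186,284,222),134); m("green",75,(285,148,340,205),24); m("yel",27,(380,80,430,132),18)
m("tray",135,(40,0,185,170),8,80)
for n,uv,z in [("trayc1",(107,4),10),("trayc2",(177,106),10),("trayc3",(108,162),10),("trayc4",(47,62),10)]: print(n,np.round(unproj(p,uv,z,True),1))
```

```text
[594.14928515  38.13824272 302.57604273]
capB [262.1 203.2] [31.  32.4] 832 [595.1  35.4 134. ]
green [311.7 175.7] [44.3 44.8] 1552 [650.7   4.2  24. ]
yel [402.8 105.5] [38.8 43.5] 1337 [807.7  13.5  18. ]
tray [109.3  83.6] [100.  151.5] 10970 [499.5 260.9   8. ]
trayc1 [559.3 366.5  10. ]
trayc2 [559.6 173.1  10. ]
trayc3 [434.1 174.   10. ]
trayc4 [433.  366.8  10. ]
```

Call:
send_rows(increments=[[[1,0,-20],[0,0,0],1],[[1,0,-50],[0,0,0],1],[[1,0,-85],[0,0,0],1],[[1,0,-115],[0,0,0],1],[[1,0,-140],[0,0,0],1],[[1,0,-154],[0,0,0],1],[[1,0,-154],[0,0,0],1],[[1,0,-154],[0,0,0],-1],[[1,0,-154],[0,0,0],-1],[[1,0,-154],[0,0,0],-1]], force=20)

```text
t: 3.8
tool_pos: [596.1, 34.9, 150.3]
orientation: [0.885, 0.465, 0.001, 0.001]
contact_force: [-0.4, -0.4, 0.1]
opening: 0.813
gripper_force: 0.0
```

Call:
send_rows(increments=[[[0,0,0],[0,0,0],-1],[[0,0,0],[0,0,0],-1],[[0,0,0],[0,0,0],-1],[[0,0,0],[0,0,0],-1],[[0,0,0],[0,0,0],-1]])

```text
t: 4.22
tool_pos: [595.5, 35.6, 149.0]
orientation: [0.885, 0.465, 0.0, 0.0]
contact_force: [0.4, 0.1, 1.6]
opening: 0.497
gripper_force: 20.0
```

Call:
send_rows(increments=[[[0,0,8],[0,0,0],-1],[[0,0,22],[0,0,0],-1],[[0,0,35],[0,0,0],-1],[[-4,11,40],[0,0,0],-1],[[-11,31,40],[0,0,0],-1],[[-20,57,40],[0,0,0],-1],[[-30,85,40],[0,0,0],-1],[[-40,113,40],[0,0,0],-1],[[-50,141,40],[0,0,0],-1],[[-60,169,40],[0,0,0],-1]])

```text
t: 5.05
tool_pos: [533.9, 206.6, 188.9]
orientation: [0.885, 0.465, 0.0, -0.0]
contact_force: [0.1, -0.0, -2.1]
opening: 0.5
gripper_force: 20.0
```

Call:
send_rows(increments=[[[-10,28,0],[0,0,0],-1],[[-20,56,0],[0,0,0],-1],[[-30,86,0],[0,0,0],-1],[[-36,105,0],[0,0,0],-1],[[-39,113,0],[0,0,0],-1],[[-39,113,-5],[0,0,0],-1],[[-39,113,-20],[0,0,0],-1],[[-39,113,-32],[0,0,0],-1],[[-39,113,-38],[0,0,0],-1],[[-39,113,-38],[0,0,0],-1]])

```text
t: 5.88
tool_pos: [496.0, 315.3, 148.6]
orientation: [0.886, 0.464, -0.002, 0.001]
contact_force: [-1.0, -0.3, -2.8]
opening: 0.501
gripper_force: 20.0
```

Run:
```python
from h import *
s=status.state(); print({k:np.round(s[k],2).tolist() for k in ("t","tool_pos","qpos","contact_force","opening")})
p=vision.capture("scene"); cv2.imwrite("pics/s2.png",cv2.resize(p["img"][100:240,180:360],None,fx=4,fy=4))
```

```text
{'t': 5.88, 'tool_pos': [495.96, 315.29, 148.57], 'qpos': [-0.37, 0.55, -0.39, 1.87, 0.29, 0.78, -1.53], 'contact_force': [-0.95, -0.34, -2.84], 'opening': 0.5}
```

View pics/s2.png

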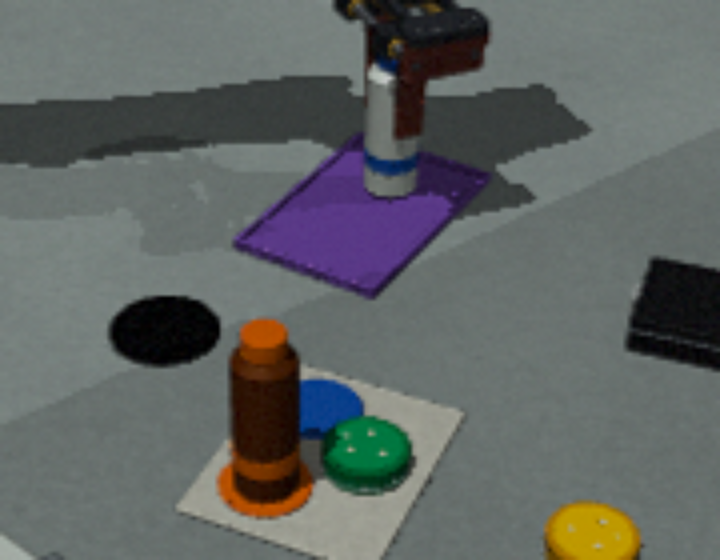

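Call:
send_rows(increments=[[[0,0,-2],[0,0,0],-1],[[0,0,-4],[0,0,0],-1],[[0,0,-6],[0,0,0],-1],[[0,0,-6],[0,0,0],-1],[[0,0,-6],[0,0,0],-1]])

```text
t: 6.35
tool_pos: [496.3, 317.5, 144.8]
orientation: [0.885, 0.465, 0.0, 0.0]
contact_force: [-0.1, 0.1, -2.1]
opening: 0.499
gripper_force: 20.0
```

Call:
send_rows(increments=[[[0,0,-0.5],[0,0,0],-1],[[0,0,-1],[0,0,0],-1],[[0,0,-1],[0,0,0],-1],[[0,0,-1],[0,0,0],-1]])

```text
t: 6.68
tool_pos: [496.4, 317.7, 144.0]
orientation: [0.885, 0.465, 0.0, -0.0]
contact_force: [0.3, -1.1, 0.7]
opening: 0.499
gripper_force: 20.0
```

Call:
send_rows(increments=[[[0,0,0],[0,0,0],1],[[0,0,0],[0,0,0],1],[[0,0,0],[0,0,0],1],[[0,0,0],[0,0,0],1],[[0,0,0],[0,0,0],1],[[0,0,0],[0,0,0],1],[[0,0,15],[0,0,0],1],[[0,0,45],[0,0,0],1],[[0,0,80],[0,0,0],1],[[0,0,95],[0,0,0],1]])

```text
t: 7.52
tool_pos: [497.2, 318.7, 242.6]
orientation: [0.885, 0.465, 0.002, -0.0]
contact_force: [0.6, 0.4, 1.0]
opening: 1.002
gripper_force: 0.0
```

Call:
send_rows(increments=[[[4,-15,10],[0,0,0],1],[[11,-37,20],[0,0,0],1],[[22,-74,30],[0,0,0],1],[[33,-111,40],[0,0,0],1],[[44,-148,50],[0,0,0],1],[[55,-185,55],[0,0,0],1],[[66,-222,55],[0,0,0],1],[[77,-259,55],[0,0,0],1],[[88,-296,55],[0,0,0],1],[[99,-333,55],[0,0,0],1]])

```text
t: 8.35
tool_pos: [595.4, -17.4, 293.9]
orientation: [0.885, 0.465, 0.0, 0.0]
contact_force: [0.2, 0.5, -0.2]
opening: 0.998
gripper_force: 0.0
```

Call:
send_rows(increments=[[[8,-25,0],[0,0,0],1],[[10,-33,0],[0,0,0],1],[[10,-33,0],[0,0,0],1],[[10,-33,0],[0,0,0],1]])

```text
t: 8.68
tool_pos: [605.0, -47.4, 293.5]
orientation: [0.885, 0.465, 0.0, -0.001]
contact_force: [0.1, 0.3, 1.2]
opening: 1.002
gripper_force: 0.0
```

Run:
```python
from h import *
s=status.state(); print({k:np.round(s[k],2).tolist() for k in ("t","tool_pos","qpos","contact_force","opening")})
p=vision.capture("wrist"); cv2.imwrite("pics/w2.png",p["img"])
for n in ("bottle_orange","bottle_blue","coaster_orange","coaster_blue","dish_green"):
    print(n,[(np.round(d["point"]).tolist(),round(d["conf"],2)) for d in vision.pinpoint(p,n)[:2]])
```

```text
{'t': 8.68, 'tool_pos': [605.03, -47.44, 293.52], 'qpos': [0.22, 0.39, -0.32, 1.72, 0.14, 1.05, -0.75], 'contact_force': [0.13, 0.31, 1.19], 'opening': 1.0}
bottle_orange [([606.0, -48.0, 4.0], 0.81), ([447.0, 56.0, -5.0], 0.3)]
bottle_blue [([496.0, 320.0, 7.0], 0.58)]
coaster_orange [([608.0, -48.0, 9.0], 0.82)]
coaster_blue [([598.0, 33.0, 9.0], 0.58), ([606.0, -48.0, 7.0], 0.35)]
dish_green [([651.0, 0.0, 10.0], 0.95), ([497.0, 274.0, 1.0], 0.35)]
```

View pics/w2.png

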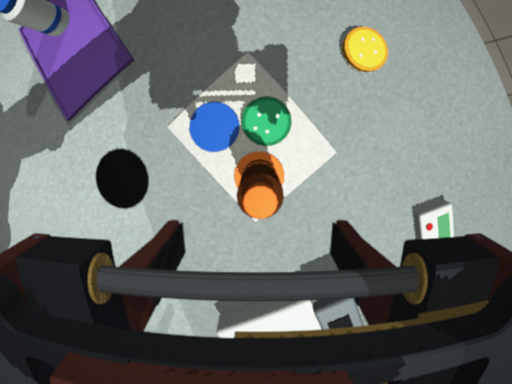

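The orange cap is at (261,201), bare blue coaster (214,126), plate (122,178), green (266,121).

Run:
```python
from h import *
p=vision.capture("wrist")
def m(n,b,z): print(n,np.round(b["c"],1),np.round(b["ax"],1),b["n"],np.round(unproj(p,b["c"],z,True),1),np.round(unproj(p,b["cen"],z,True),1))
m("capO",blob(p,12,(240,186,284,222),120,110),134)
m("coB",blob(p,109,(180,90,244,160)),9); m("green",blob(p,75,(238,90,296,150),100,30),24)
hs=cv2.cvtColor(p["img"],cv2.COLOR_BGR2HSV); m("plate",big(hs[140:215,90:160,2]<50,90,140),4)
```

```text
capO [260.2 202. ] [32.6 35.8] 966 [605.8 -49.2 134. ] [605.8 -49.2 134. ]
coB [214.  126.5] [48.2 48.9] 1921 [595.1  33.7   9. ] [595.1  33.7   9. ]
green [266.  121.1] [47.1 48.4] 1792 [650.9   2.7  24. ] [651.    2.7  24. ]
plate [121.8 178.2] [49.7 57.3] 2314 [450.1  55.1   4. ] [450.1  55.1   4. ]
```

Call:
send_rows(increments=[[[0,-0.5,-20],[0,0,0],1],[[0,-0.5,-50],[0,0,0],1],[[0,-0.5,-85],[0,0,0],1],[[0,-0.5,-115],[0,0,0],1],[[0,-0.5,-135],[0,0,0],1],[[0,-0.5,-145],[0,0,0],1],[[0,-0.5,-145],[0,0,0],1],[[0,-0.5,-145],[0,0,0],-1],[[0,-0.5,-145],[0,0,0],-1],[[0,-0.5,-145],[0,0,0],-1]])

```text
t: 9.87
tool_pos: [606.3, -48.9, 150.4]
orientation: [0.885, 0.465, 0.001, 0.001]
contact_force: [-0.3, -0.5, 0.9]
opening: 0.816
gripper_force: 0.0
```

Call:
send_rows(increments=[[[0,0,0],[0,0,0],-1],[[0,0,0],[0,0,0],-1],[[0,0,0],[0,0,0],-1],[[0,0,0],[0,0,0],-1],[[0,0,0],[0,0,0],-1]])

```text
t: 10.28
tool_pos: [605.5, -49.0, 149.0]
orientation: [0.885, 0.465, 0.0, 0.0]
contact_force: [-0.3, -1.0, 2.3]
opening: 0.494
gripper_force: 20.0
```

Call:
send_rows(increments=[[[0,0,8],[0,0,0],-1],[[0,0,24],[0,0,0],-1],[[0,0,40],[0,0,0],-1],[[-4,11,45],[0,0,0],-1],[[-12,30,45],[0,0,0],-1],[[-22,56,45],[0,0,0],-1],[[-33,84,45],[0,0,0],-1],[[-44,112,45],[0,0,0],-1],[[-55,140,45],[0,0,0],-1],[[-66,168,45],[0,0,0],-1]])

```text
t: 11.12
tool_pos: [537.6, 121.0, 193.3]
orientation: [0.885, 0.465, -0.0, -0.0]
contact_force: [0.3, 0.6, -2.8]
opening: 0.499
gripper_force: 20.0
```

Call:
send_rows(increments=[[[-11,28,0],[0,0,0],-1],[[-22,56,0],[0,0,0],-1],[[-32,80,0],[0,0,0],-1],[[-40,100,0],[0,0,0],-1],[[-43,109,0],[0,0,0],-1],[[-43,109,-8],[0,0,0],-1],[[-43,109,-22],[0,0,0],-1],[[-43,109,-36],[0,0,0],-1],[[-43,109,-45],[0,0,0],-1],[[-43,109,-47],[0,0,0],-1]])

```text
t: 11.95
tool_pos: [495.7, 225.9, 144.4]
orientation: [0.886, 0.464, -0.002, 0.0]
contact_force: [-0.2, 1.0, -2.8]
opening: 0.499
gripper_force: 20.0
```

Call:
send_rows(increments=[[[0,0,-1],[0,0,0],-1],[[0,0,-2],[0,0,0],-1],[[0,0,-3],[0,0,0],-1],[[0,0,-3],[0,0,0],-1],[[0,0,-3],[0,0,0],-1]])

```text
t: 12.37
tool_pos: [496.5, 228.1, 144.1]
orientation: [0.885, 0.465, 0.0, 0.0]
contact_force: [-0.3, -0.9, -2.2]
opening: 0.5
gripper_force: 20.0
```

Call:
send_rows(increments=[[[0,0,-0.5],[0,0,0],-1],[[0,0,-1],[0,0,0],-1],[[0,0,-1],[0,0,0],-1],[[0,0,-1],[0,0,0],-1]])

```text
t: 12.7
tool_pos: [496.8, 228.3, 143.9]
orientation: [0.885, 0.465, 0.001, 0.0]
contact_force: [-2.2, -1.7, 6.2]
opening: 0.502
gripper_force: 20.0
```

Call:
send_rows(increments=[[[0,0,0],[0,0,0],1],[[0,0,0],[0,0,0],1],[[0,0,0],[0,0,0],1],[[0,0,0],[0,0,0],1],[[0,0,0],[0,0,0],1],[[0,0,0],[0,0,0],1],[[0,0,15],[0,0,0],1],[[0,0,45],[0,0,0],1],[[0,0,80],[0,0,0],1],[[0,0,100],[0,0,0],1]])

```text
t: 13.53
tool_pos: [496.9, 228.7, 245.6]
orientation: [0.885, 0.465, 0.001, -0.0]
contact_force: [1.8, 1.1, 0.4]
opening: 1.001
gripper_force: 0.0
```

Call:
send_rows(increments=[[[0,-10,0],[0,0,0],1],[[-1,-40,0],[0,0,0],1],[[-3,-80,0],[0,0,0],1],[[-5,-120,0],[0,0,0],1],[[-6,-160,0],[0,0,0],1],[[-8,-200,0],[0,0,0],1],[[-10,-240,0],[0,0,0],1],[[-12,-280,0],[0,0,0],1],[[-13,-320,0],[0,0,0],1],[[-15,-360,0],[0,0,0],1]])

```text
t: 14.37
tool_pos: [480.3, -134.2, 242.1]
orientation: [0.885, 0.465, -0.0, -0.0]
contact_force: [1.2, 0.3, 0.4]
opening: 0.999
gripper_force: 0.0
```

Call:
send_rows(increments=[[[-1,-40,0],[0,0,0],1],[[-3,-80,0],[0,0,0],1],[[-4,-120,0],[0,0,0],1],[[-5,-145,0],[0,0,0],1],[[-5,-150,0],[0,0,0],1],[[-5,-150,0],[0,0,0],1]])

```text
t: 14.87
tool_pos: [475.1, -284.2, 241.7]
orientation: [0.886, 0.463, -0.001, -0.0]
contact_force: [0.6, -0.2, 0.2]
opening: 0.995
gripper_force: 0.0
```

Run:
```python
from h import *
s=status.state(); print({k:np.round(s[k],2).tolist() for k in ("t","tool_pos","qpos","contact_force","opening")})
t=vision.capture("top")
for n in ("bottle_orange","bottle_blue"):
    print(n,[(np.round(d["point"]).tolist(),round(d["conf"],2)) for d in vision.pinpoint(t,n)[:2]])
p=vision.capture("wrist"); im=np.hstack([p["img"],t["img"]]); cv2.imwrite("pics/w3.png",cv2.resize(im,(800,300),interpolation=cv2.INTER_AREA))
b=blob(p,178,(150,50,350,260)); print(b["c"],b["ax"],b["n"],unproj(p,b["c"],71,True))
```

```text
{'t': 14.87, 'tool_pos': [475.09, -284.22, 241.74], 'qpos': [0.55, 0.35, -0.16, 1.9, 0.07, 0.89, -0.25], 'contact_force': [0.63, -0.2, 0.21], 'opening': 1.0}
bottle_orange [([500.0, 228.0, 7.0], 0.9)]
bottle_blue [([497.0, 317.0, 1.0], 0.91)]
(259.2548294067383, 199.568603515625) (63.747920989990234, 64.39021301269531) 3215 [ 475.90807389 -282.58140953   71.        ]
```

View pics/w3.png

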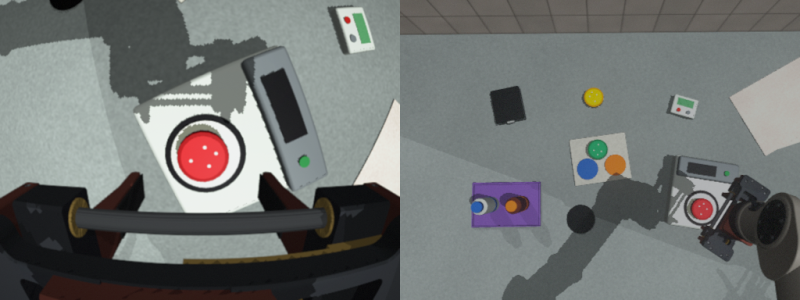

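Both bottles stand in the tray, and the red dish is centred under the gripper at (476,-282). Descending.

Call:
send_rows(increments=[[[0,0,-15],[0,0,0],1],[[0,0,-40],[0,0,0],1],[[0,0,-65],[0,0,0],1],[[0,0,-85],[0,0,0],1],[[0,0,-100],[0,0,0],1],[[0,0,-107],[0,0,0],1],[[0,0,-107],[0,0,0],1],[[0,0,-107],[0,0,0],1],[[0,0,-107],[0,0,0],-1],[[0,0,-107],[0,0,0],-1]], force=10)

```text
t: 15.9
tool_pos: [476.9, -281.9, 136.6]
orientation: [0.885, 0.465, 0.001, 0.001]
contact_force: [0.7, 0.1, 0.3]
opening: 0.887
gripper_force: 0.0
```

Call:
send_rows(increments=[[[0,0,0],[0,0,0],-1],[[0,0,0],[0,0,0],-1],[[0,0,0],[0,0,0],-1],[[0,0,0],[0,0,0],-1],[[0,0,0],[0,0,0],-1]])

```text
t: 16.32
tool_pos: [476.4, -282.1, 136.1]
orientation: [0.885, 0.465, 0.0, 0.0]
contact_force: [-0.0, -0.1, 4.3]
opening: 0.679
gripper_force: 10.0
```

Call:
send_rows(increments=[[[0,0,5],[0,0,0],-1],[[0,0,15],[0,0,0],-1],[[0,0,30],[0,0,0],-1],[[0,0,50],[0,0,0],-1],[[0,0,60],[0,0,0],-1],[[0,0,60],[0,0,0],-1]])

```text
t: 16.82
tool_pos: [477.6, -282.6, 198.4]
orientation: [0.885, 0.465, 0.001, 0.002]
contact_force: [-0.5, -0.2, -0.0]
opening: 0.679
gripper_force: 10.0
```

Run:
```python
from h import *
s=status.state(); print({k:np.round(s[k],2).tolist() for k in ("t","tool_pos","qpos","contact_force","opening")})
p=vision.capture("wrist"); cv2.imwrite("pics/w4.png",p["img"])
```

```text
{'t': 16.82, 'tool_pos': [477.58, -282.61, 198.44], 'qpos': [0.55, 0.41, -0.16, 1.93, 0.09, 0.8, -0.26], 'contact_force': [-0.45, -0.19, -0.01], 'opening': 0.68}
```

View pics/w4.png

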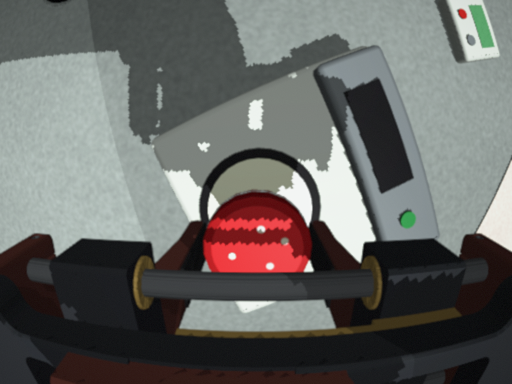

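The red dish is held; the pad ring shows at left (200,205), right (320,205), top (259,148). Fit the pad centre from that, then go to the plate.

Run:
```python
from h import *
from scipy.optimize import least_squares
p=vision.capture("wrist"); t=vision.capture("top")
def fit(P):
    P=np.array(P)[:,:2]; r=least_squares(lambda c:np.hypot(*(P-c[:2]).T)-c[2],[477,-284,42]); return np.round(r.x,1),np.round(r.fun,1)
g=p["img"].max(2).astype(int)
def edge(pic,c,angs,r0,r1,fish):
    g=cv2.cvtColor(pic["img"],cv2.COLOR_BGR2HSV)[...,2].astype(float); out=[]
    for a in np.radians(angs):
        rr=np.arange(r0,r1,.25); v=cv2.remap(g.astype(np.float32),(c[0]+rr*np.cos(a)).astype(np.float32)[None],(c[1]+rr*np.sin(a)).astype(np.float32)[None],1)[0]
        w=np.clip(np.median(v)-v-5,0,None); 
        if v.min()<70: out.append(unproj(pic,(c[0]+(rr[v<70].mean())*np.cos(a),c[1]+rr[v<70].mean()*np.sin(a)),53,fish))
    return out
print(fit(edge(p,(260,205),range(185,356,8),48,64,True)))
print(fit(edge(t,(385.4,266),range(0,360,10),17,25,False)))
```

```text
(array([ 477. , -287. ,   45.5]), array([ 0.1, -0.2, -0. ,  0. ,  0. , -0. ,  0.1,  0. ,  0. ,  0.1,  0.1,
        0. ,  0. , -0. , -0.1,  0. , -0.2, -0. ,  0. , -0. , -0. ,  0.2]))
(array([ 477.3, -286.2,   46.2]), array([ 4.1,  1.6,  0.5, -0.3, -0.4,  0.6,  0.9, -1.4, -1.1, -0.8, -0.7,
       -0.3, -0.2, -0.2, -0. ,  0.4,  0.4,  0.5,  0.4,  0.4,  0.4,  0.6,
        0.3,  0.4, -0.3, -0.3, -0. , -0.5, -0.3, -0.7, -0.3, -1. , -2.1,
        1.5, -0.2, -1.6]))
```

Call:
send_rows(increments=[[[-1,10,0],[0,0,0],-1],[[-2,30,0],[0,0,0],-1],[[-5,60,0],[0,0,0],-1],[[-8,95,0],[0,0,0],-1],[[-10,130,0],[0,0,0],-1],[[-13,165,0],[0,0,0],-1],[[-16,200,0],[0,0,0],-1],[[-19,235,0],[0,0,0],-1],[[-22,270,0],[0,0,0],-1],[[-24,300,0],[0,0,0],-1]])

```text
t: 17.8
tool_pos: [450.7, 20.9, 194.9]
orientation: [0.885, 0.466, -0.001, -0.001]
contact_force: [0.8, 1.1, 0.2]
opening: 0.678
gripper_force: 10.0
```

Call:
send_rows(increments=[[[-2,25,0],[0,0,0],-1],[[-3,38,0],[0,0,0],-1],[[-3,38,-20],[0,0,0],-1],[[-3,38,-50],[0,0,0],-1],[[-3,38,-60],[0,0,0],-1],[[-3,38,-60],[0,0,0],-1],[[-3,38,-60],[0,0,0],-1]])

```text
t: 18.38
tool_pos: [448.6, 56.1, 135.3]
orientation: [0.885, 0.465, -0.001, -0.0]
contact_force: [1.0, -0.5, 0.6]
opening: 0.681
gripper_force: 10.0
```

Run:
```python
from h import *
s=status.state(); print({k:np.round(s[k],2).tolist() for k in ("t","tool_pos","orientation","qpos","contact_force","opening")})
p=vision.capture("wrist"); cv2.imwrite("pics/w5.png",p["img"])
b=blob(p,178,(150,100,350,280)); print(b["c"],b["ax"],unproj(p,b["c"],s["tool_pos"][2]-82.5+18,True))
```

```text
{'t': 18.38, 'tool_pos': [448.55, 56.1, 135.27], 'orientation': [0.89, 0.47, -0.0, -0.0], 'qpos': [-0.03, 0.39, -0.28, 2.19, 0.19, 0.58, -1.04], 'contact_force': [1.0, -0.53, 0.57], 'opening': 0.68}
(256.8988342285156, 236.4973907470703) (84.13729095458984, 112.36815643310547) [450.73504486  60.95176626  70.77086703]
```

View pics/w5.png

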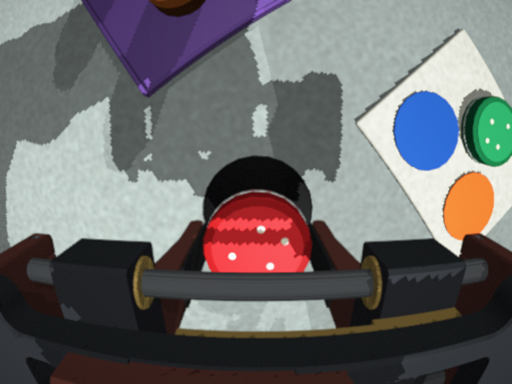

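Pad centre is (477,-287). The red dish hangs over the plate (plate top edge at (258,156), dish centred about (257,240)). Lowering.

Call:
send_rows(increments=[[[0,0,-10],[0,0,0],-1],[[0,0,-25],[0,0,0],-1],[[0,0,-38],[0,0,0],-1],[[0,0,-45],[0,0,0],-1],[[0,0,-48],[0,0,0],-1],[[0,0,-48.5],[0,0,0],-1],[[0,0,-48.5],[0,0,0],-1],[[0,0,-48.5],[0,0,0],-1]])

```text
t: 19.1
tool_pos: [449.7, 56.1, 87.7]
orientation: [0.885, 0.465, 0.001, 0.0]
contact_force: [-0.1, -0.1, -0.1]
opening: 0.683
gripper_force: 10.0
```

Call:
send_rows(increments=[[[0,0,-0.5],[0,0,0],-1],[[0,0,-1],[0,0,0],-1],[[0,0,-1],[0,0,0],-1]])

```text
t: 19.35
tool_pos: [449.7, 56.1, 86.8]
orientation: [0.885, 0.465, 0.001, 0.0]
contact_force: [-1.3, 0.6, 5.3]
opening: 0.684
gripper_force: 10.0
```

Call:
send_rows(increments=[[[0,0,0],[0,0,0],1],[[0,0,0],[0,0,0],1],[[0,0,0],[0,0,0],1],[[0,0,0],[0,0,0],1],[[0,0,0],[0,0,0],1],[[0,0,10],[0,0,0],1],[[0,0,35],[0,0,0],1],[[0,0,70],[0,0,0],1],[[0,0,105],[0,0,0],1],[[0,0,130],[0,0,0],1]])

```text
t: 20.18
tool_pos: [449.6, 56.3, 219.4]
orientation: [0.885, 0.465, 0.001, 0.0]
contact_force: [-0.2, -0.4, 0.1]
opening: 1.001
gripper_force: 0.0
```

Call:
send_rows(increments=[[[10,-3,0],[0,0,-0.1],1],[[35,-9,0],[0,0,-0.2],1],[[65,-17,0],[0,0,-0.3],1],[[95,-25,0],[0,0,-0.4],1],[[125,-33,0],[0,0,-0.5],1],[[155,-41,0],[0,0,-0.6],1],[[180,-47,0],[0,0,-0.7],1],[[195,-51,0],[0,0,-0.8],1],[[202,-53,0],[0,0,-0.85],1],[[202,-53,0],[0,0,-0.85],1]])

```text
t: 21.02
tool_pos: [652.5, 2.5, 216.6]
orientation: [0.998, 0.058, 0.0, 0.0]
contact_force: [-0.3, 0.9, -0.2]
opening: 1.003
gripper_force: 0.0
```

Run:
```python
from h import *
s=status.state(); print({k:np.round(s[k],2).tolist() for k in ("t","tool_pos","orientation","qpos","contact_force","opening")})
p=vision.capture("wrist"); cv2.imwrite("pics/w6.png",p["img"])
b=blob(p,75,(150,100,350,280),100,30); print(b["c"],b["ax"],unproj(p,b["c"],24,True))
t=vision.capture("top")
b=blob(t,178,(210,255,256,305)); print("red",b["c"],b["ax"],b["n"],unproj(t,b["c"],22))
```

```text
{'t': 21.02, 'tool_pos': [652.49, 2.47, 216.55], 'orientation': [1.0, 0.06, 0.0, 0.0], 'qpos': [-0.04, 0.53, -0.08, 1.69, 0.05, 0.93, -1.59], 'contact_force': [-0.34, 0.87, -0.22], 'opening': 1.0}
(255.69454956054688, 191.6196060180664) (59.290042877197266, 59.511802673339844) [652.59226007   2.79849292  24.        ]
red (226.4758186340332, 281.2161064147949) (15.84770679473877, 28.061315536499023) 342 [447.45322861  66.23622529  22.        ]
```

View pics/w6.png

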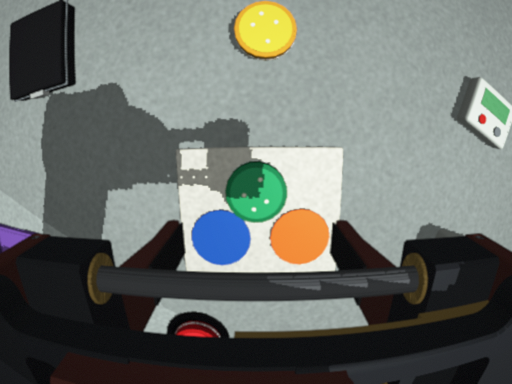

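Call:
send_rows(increments=[[[1,0,-20],[0,0,0],1],[[1,0,-50],[0,0,0],1],[[1,0,-80],[0,0,0],1],[[1,0,-105],[0,0,0],1],[[1,0,-120],[0,0,0],1],[[1,0,-127],[0,0,0],1],[[1,0,-127],[0,0,0],1],[[1,0,-127],[0,0,0],1],[[1,0,-127],[0,0,0],-1],[[1,0,-127],[0,0,0],-1]])

```text
t: 21.95
tool_pos: [653.0, 3.1, 90.7]
orientation: [0.998, 0.059, 0.001, -0.0]
contact_force: [0.4, 0.2, 1.2]
opening: 0.885
gripper_force: 0.0
```

Call:
send_rows(increments=[[[0,0,0],[0,0,0],-1],[[0,0,0],[0,0,0],-1],[[0,0,0],[0,0,0],-1],[[0,0,0],[0,0,0],-1],[[0,0,0],[0,0,0],-1]])

```text
t: 22.37
tool_pos: [652.5, 3.0, 89.7]
orientation: [0.998, 0.059, 0.0, 0.0]
contact_force: [-1.2, -1.0, 5.4]
opening: 0.679
gripper_force: 10.0
```

Call:
send_rows(increments=[[[0,0,5],[0,0,0],-1],[[0,0,15],[0,0,0],-1],[[0,0,30],[0,0,0],-1],[[0,0,55],[0,0,0],-1],[[0,0,80],[0,0,0],-1],[[0,0,100],[0,0,0],-1],[[0,0,107],[0,0,0],-1],[[0,0,107],[0,0,0],-1]])

```text
t: 23.03
tool_pos: [653.4, 3.1, 198.7]
orientation: [0.998, 0.059, 0.002, -0.0]
contact_force: [0.4, 0.1, -0.4]
opening: 0.68
gripper_force: 10.0
```

Call:
send_rows(increments=[[[-5,-9,0],[0,0,0],-1],[[-16,-27,0],[0,0,0],-1],[[-31,-52,0],[0,0,0],-1],[[-49,-82,0],[0,0,0],-1],[[-67,-112,0],[0,0,0],-1],[[-86,-142,0],[0,0,0],-1],[[-104,-172,0],[0,0,0],-1],[[-122,-202,0],[0,0,0],-1],[[-140,-232,0],[0,0,0],-1],[[-157,-260,0],[0,0,0],-1]])

```text
t: 23.87
tool_pos: [492.2, -258.8, 194.4]
orientation: [0.998, 0.058, -0.002, -0.0]
contact_force: [1.9, -0.7, -0.5]
opening: 0.681
gripper_force: 10.0
```

Call:
send_rows(increments=[[[-12,-20,0],[0,0,0],-1],[[-18,-30,0],[0,0,0],-1],[[-18,-30,-10],[0,0,0],-1],[[-18,-30,-30],[0,0,0],-1],[[-18,-30,-45],[0,0,0],-1],[[-18,-30,-53],[0,0,0],-1],[[-18,-30,-57],[0,0,0],-1],[[-18,-30,-57],[0,0,0],-1],[[-18,-30,-57],[0,0,0],-1]])

```text
t: 24.62
tool_pos: [477.8, -286.3, 139.1]
orientation: [0.998, 0.059, 0.0, -0.0]
contact_force: [1.0, -0.6, 0.2]
opening: 0.677
gripper_force: 10.0
```

Run:
```python
from h import *
s=status.state(); print({k:np.round(s[k],2).tolist() for k in ("t","tool_pos","orientation","qpos","contact_force","opening")})
p=vision.capture("wrist"); t=vision.capture("scene"); t2=vision.capture("top")
cv2.imwrite("pics/w7.png",cv2.resize(np.hstack([p["img"],t["img"]]),(800,300),interpolation=cv2.INTER_AREA))
for n,q in (("scene",t),("top",t2)): print(n,[(np.round(d["point"]).tolist(),round(d["conf"],2)) for k in ("dish_red","dish_green","plate") for d in vision.pinpoint(q,k)[:2]])
b=blob(t2,178,(205,255,260,310)); print("red",b["c"],b["ax"],b["n"],unproj(t2,b["c"],22))
```

```text
{'t': 24.62, 'tool_pos': [477.82, -286.29, 139.13], 'orientation': [1.0, 0.06, 0.0, -0.0], 'qpos': [0.45, 0.5, -0.03, 1.97, 0.02, 0.68, -1.05], 'contact_force': [1.03, -0.62, 0.16], 'opening': 0.68}
scene [([450.0, 60.0, 3.0], 0.81), ([813.0, 5.0, -1.0], 0.49), ([481.0, -287.0, 53.0], 0.97), ([607.0, -51.0, 5.0], 0.21), ([452.0, 58.0, -0.0], 0.54)]
top [([449.0, 58.0, 9.0], 0.86), ([604.0, -48.0, 6.0], 0.52), ([449.0, 58.0, 10.0], 0.74), ([480.0, -288.0, 52.0], 0.57), ([447.0, 56.0, -2.0], 0.77)]
red (231.05853843688965, 280.6053867340088) (26.163305282592773, 26.559946060180664) 566 [448.61517438  55.8933331   22.        ]
```

View pics/w7.png

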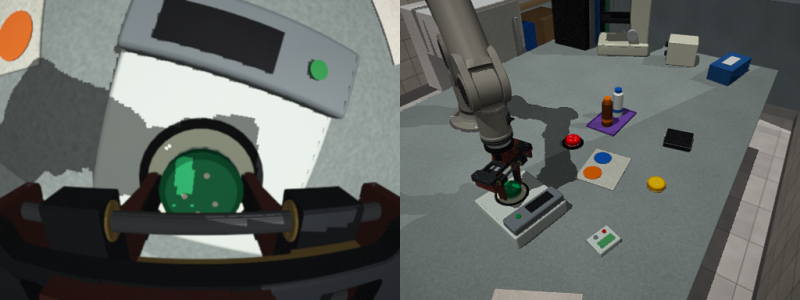

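Red sits on the plate (2 mm off); green hovers over the pad. Lowering.

Call:
send_rows(increments=[[[0,0,-1],[0,0,0],-1],[[0,0,-2],[0,0,0],-1],[[0,0,-3],[0,0,0],-1],[[0,0,-3],[0,0,0],-1],[[0,0,-3],[0,0,0],-1]])

```text
t: 25.48
tool_pos: [477.3, -287.0, 136.4]
orientation: [0.998, 0.059, 0.0, 0.0]
contact_force: [-0.8, 0.6, 3.3]
opening: 0.678
gripper_force: 10.0
```

Call:
send_rows(increments=[[[0,0,-0.5],[0,0,0],-1],[[0,0,-0.5],[0,0,0],-1],[[0,0,-0.5],[0,0,0],-1]])

```text
t: 25.73
tool_pos: [477.3, -287.0, 136.4]
orientation: [0.998, 0.059, 0.0, 0.0]
contact_force: [-2.4, 1.9, 8.8]
opening: 0.683
gripper_force: 10.0
```

Call:
send_rows(increments=[[[0,0,0],[0,0,0],1],[[0,0,0],[0,0,0],1],[[0,0,0],[0,0,0],1],[[0,0,0],[0,0,0],1],[[0,0,0],[0,0,0],1],[[0,0,10],[0,0,0],1],[[0,0,35],[0,0,0],1],[[0,0,70],[0,0,0],1],[[0,0,105],[0,0,0],1],[[0,0,125],[0,0,0],1]])

```text
t: 26.57
tool_pos: [478.2, -287.5, 265.1]
orientation: [0.998, 0.059, 0.002, 0.001]
contact_force: [0.3, 0.1, 0.0]
opening: 1.001
gripper_force: 0.0
```

Call:
send_rows(increments=[[[0,10,5],[0,0,0.1],1],[[1,40,10],[0,0,0.2],1],[[3,80,15],[0,0,0.3],1],[[5,120,20],[0,0,0.4],1],[[6,160,25],[0,0,0.5],1],[[8,200,25],[0,0,0.6],1],[[9,240,25],[0,0,0.7],1],[[11,280,25],[0,0,0.8],1],[[12,320,25],[0,0,0.85],1],[[14,360,25],[0,0,0.85],1]])

```text
t: 27.4
tool_pos: [490.8, 74.7, 286.6]
orientation: [0.885, 0.466, 0.0, 0.0]
contact_force: [1.1, 0.4, -0.5]
opening: 1.001
gripper_force: 0.0
```

Call:
send_rows(increments=[[[1,40,0],[0,0,0],1],[[3,80,0],[0,0,0],1],[[4,120,0],[0,0,0],1],[[5,145,0],[0,0,0],1],[[6,155,0],[0,0,0],1],[[6,155,0],[0,0,0],1],[[6,155,0],[0,0,0],1]])

```text
t: 27.98
tool_pos: [497.4, 227.0, 285.7]
orientation: [0.885, 0.465, -0.0, 0.0]
contact_force: [0.6, -1.0, 0.2]
opening: 1.0
gripper_force: 0.0
```

Run:
```python
from h import *
s=status.state(); print({k:np.round(s[k],2).tolist() for k in ("t","tool_pos","orientation","qpos","contact_force","opening")})
p=vision.capture("wrist"); t=vision.capture("top")
cv2.imwrite("pics/w8.png",cv2.resize(np.hstack([p["img"],t["img"]]),(800,300),interpolation=cv2.INTER_AREA))
b=blob(p,12,(200,150,320,250),120,100); print("capO",b["c"],b["ax"],unproj(p,b["c"],129.5,True))
b=blob(t,75,(360,240,412,295),100,40); print("green",b["c"],b["ax"],b["n"],unproj(t,b["c"],71))
for n in ("coaster_orange","coaster_blue"): print([(np.round(d["point"]).tolist(),round(d["conf"],2)) for d in vision.pinpoint(t,n)[:2]])
for n,h,bx in (("coO",12,(256,190,300,235)),("coB",109,(220,195,258,240))):
    b=blob(t,h,bx); print(n,b["c"],b["ax"],unproj(t,b["c"],9))
```

```text
{'t': 27.98, 'tool_pos': [497.39, 226.95, 285.71], 'orientation': [0.89, 0.47, -0.0, 0.0], 'qpos': [-0.18, 0.32, -0.44, 1.86, 0.16, 1.0, -1.29], 'contact_force': [0.6, -1.04, 0.18], 'opening': 1.0}
capO (258.50181579589844, 197.58765411376953) (35.793270111083984, 43.49827194213867) [499.56439598 229.13978812 129.5       ]
green (388.1661720275879, 266.78436279296875) (25.824254989624023, 26.79521942138672) 564 [ 476.81128934 -285.5412159    71.        ]
[([604.0, -50.0, 6.0], 0.86), ([596.0, 36.0, 6.0], 0.27)]
[([592.0, 36.0, 8.0], 0.63), ([474.0, -286.0, -1.0], 0.37)]
coO (275.09728240966797, 210.69639587402344) (25.458280563354492, 26.021846771240234) [605.69301537 -47.7549793    9.        ]
coB (239.51714515686035, 215.72899627685547) (25.2465763092041, 25.391130447387695) [595.33028406  35.26263493   9.        ]
```

View pics/w8.png

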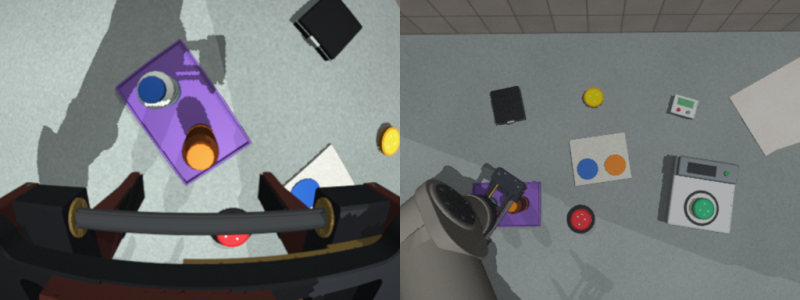

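Call:
send_rows(increments=[[[1,0.5,-20],[0,0,0],1],[[1,0.5,-50],[0,0,0],1],[[1,0.5,-85],[0,0,0],1],[[1,0.5,-115],[0,0,0],1],[[1,0.5,-132],[0,0,0],1],[[1,0.5,-141],[0,0,0],1],[[1,0.5,-141],[0,0,0],1],[[1,0.5,-141],[0,0,0],-1],[[1,0.5,-141],[0,0,0],-1],[[1,0.5,-141],[0,0,0],-1]], force=20)

```text
t: 29.02
tool_pos: [499.2, 228.8, 146.2]
orientation: [0.885, 0.465, 0.001, 0.0]
contact_force: [-0.3, 0.6, 0.3]
opening: 0.811
gripper_force: 0.0
```

Call:
send_rows(increments=[[[0,0,0],[0,0,0],-1],[[0,0,0],[0,0,0],-1],[[0,0,0],[0,0,0],-1],[[0,0,0],[0,0,0],-1],[[0,0,0],[0,0,0],-1]])

```text
t: 29.43
tool_pos: [498.4, 228.7, 144.9]
orientation: [0.885, 0.465, 0.0, 0.0]
contact_force: [-0.4, 0.0, 1.6]
opening: 0.501
gripper_force: 20.0
```

Call:
send_rows(increments=[[[0,0,8],[0,0,0],-1],[[0,0,24],[0,0,0],-1],[[0,0,42],[0,0,0],-1],[[4,-10,50],[0,0,0],-1],[[11,-28,50],[0,0,0],-1],[[21,-54,50],[0,0,0],-1],[[32,-82,50],[0,0,0],-1],[[43,-110,50],[0,0,0],-1],[[54,-139,50],[0,0,0],-1],[[65,-168,50],[0,0,0],-1]])

```text
t: 30.27
tool_pos: [563.2, 59.1, 194.8]
orientation: [0.885, 0.465, -0.0, -0.0]
contact_force: [-0.6, 0.7, -2.3]
opening: 0.499
gripper_force: 20.0
```

Call:
send_rows(increments=[[[11,-28,0],[0,0,0],-1],[[22,-56,0],[0,0,0],-1],[[32,-82,0],[0,0,0],-1],[[39,-101,0],[0,0,0],-1],[[42,-109,0],[0,0,0],-1],[[42,-109,-8],[0,0,0],-1],[[42,-109,-22],[0,0,0],-1],[[42,-109,-34],[0,0,0],-1],[[42,-109,-40],[0,0,0],-1],[[42,-109,-42],[0,0,0],-1]])

```text
t: 31.1
tool_pos: [603.9, -46.9, 150.9]
orientation: [0.885, 0.466, -0.001, -0.001]
contact_force: [-1.1, 0.2, -2.5]
opening: 0.494
gripper_force: 20.0
```

Call:
send_rows(increments=[[[0,0,-1],[0,0,0],-1],[[0,0,-2],[0,0,0],-1],[[0,0,-2.5],[0,0,0],-1],[[0,0,-2.5],[0,0,0],-1],[[0,0,-2.5],[0,0,0],-1]])

```text
t: 31.52
tool_pos: [605.5, -48.5, 150.6]
orientation: [0.885, 0.465, 0.0, 0.0]
contact_force: [-0.4, 0.6, -3.7]
opening: 0.505
gripper_force: 20.0
```

Call:
send_rows(increments=[[[0,0,-0.5],[0,0,0],-1],[[0,0,-1],[0,0,0],-1],[[0,0,-1],[0,0,0],-1],[[0,0,-1],[0,0,0],-1]])

```text
t: 31.85
tool_pos: [605.6, -48.4, 149.9]
orientation: [0.885, 0.465, 0.0, 0.0]
contact_force: [-1.1, 0.6, 5.7]
opening: 0.5
gripper_force: 20.0
```

Run:
```python
from h import *
t=vision.capture("top"); s=vision.capture("scene")
cv2.imwrite("pics/s9.png",cv2.resize(s["img"][150:260,200:340],None,fx=4,fy=4))
```

```text
(no output)
```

View pics/s9.png

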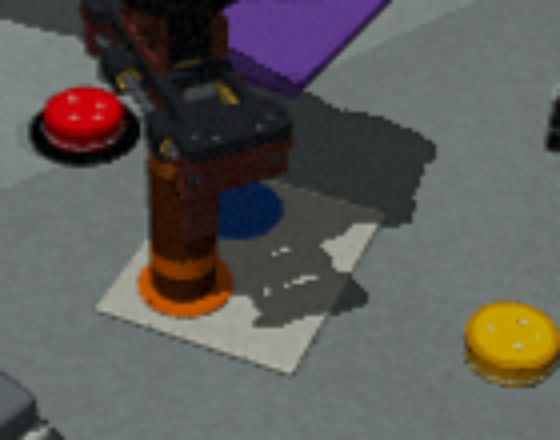

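The orange bottle (x 150–216) sits centred on its coaster (x 138–233). Releasing, then fetching blue.

Call:
send_rows(increments=[[[0,0,0],[0,0,0],1],[[0,0,0],[0,0,0],1],[[0,0,0],[0,0,0],1],[[0,0,0],[0,0,0],1],[[0,0,0],[0,0,0],1],[[0,0,0],[0,0,0],1],[[0,0,15],[0,0,0],1],[[0,0,50],[0,0,0],1],[[0,0,85],[0,0,0],1],[[0,0,115],[0,0,0],1]])

```text
t: 32.78
tool_pos: [605.3, -48.3, 266.0]
orientation: [0.885, 0.465, 0.0, -0.0]
contact_force: [-0.1, -0.1, 0.2]
opening: 0.998
gripper_force: 0.0
```

Call:
send_rows(increments=[[[-3,10,10],[0,0,0],1],[[-11,37,20],[0,0,0],1],[[-22,74,20],[0,0,0],1],[[-33,111,20],[0,0,0],1],[[-44,148,20],[0,0,0],1],[[-55,185,20],[0,0,0],1],[[-66,222,20],[0,0,0],1],[[-77,259,20],[0,0,0],1],[[-88,296,20],[0,0,0],1],[[-98,330,20],[0,0,0],1]])

```text
t: 33.62
tool_pos: [505.6, 283.9, 283.6]
orientation: [0.885, 0.466, -0.0, -0.0]
contact_force: [0.1, -0.4, -0.6]
opening: 0.999
gripper_force: 0.0
```

Call:
send_rows(increments=[[[-8,25,0],[0,0,0],1],[[-11,36,0],[0,0,0],1],[[-11,36,0],[0,0,0],1],[[-11,36,0],[0,0,0],1]])

```text
t: 33.95
tool_pos: [496.5, 316.6, 283.6]
orientation: [0.885, 0.465, -0.001, 0.0]
contact_force: [0.5, -0.5, 0.4]
opening: 1.002
gripper_force: 0.0
```

Run:
```python
from h import *
s=status.state(); print({k:np.round(s[k],2).tolist() for k in ("t","tool_pos","orientation","qpos","contact_force","opening")})
p=vision.capture("wrist"); t=vision.capture("top")
b=blob(p,109,(200,150,320,250),120,100); print("capB",b["c"],b["ax"],unproj(p,b["c"],129.5,True))
b=blob(t,12,(262,190,300,235),120,140); print(b["c"],b["ax"]); print([(np.round(d["point"]).tolist(),round(d["conf"],2)) for n in ("bottle_orange","bottle_blue") for d in vision.pinpoint(t,n)[:2]])
```

```text
{'t': 33.95, 'tool_pos': [496.46, 316.63, 283.55], 'orientation': [0.89, 0.47, -0.0, 0.0], 'qpos': [-0.29, 0.4, -0.49, 1.76, 0.22, 1.04, -1.47], 'contact_force': [0.51, -0.47, 0.41], 'opening': 1.0}
capB (256.62152099609375, 201.449951171875) (33.19867706298828, 33.80763244628906) [495.73912708 317.42678235 129.5       ]
(278.8263416290283, 207.8220100402832) (12.691301345825195, 13.060508728027344)
[([608.0, -49.0, 9.0], 0.78), ([495.0, 317.0, 1.0], 0.69), ([494.0, 316.0, 2.0], 0.7)]
```

Call:
send_rows(increments=[[[0,0,-20],[0,0,0],1],[[0,0,-50],[0,0,0],1],[[0,0,-85],[0,0,0],1],[[0,0,-115],[0,0,0],1],[[0,0,-132],[0,0,0],1],[[0,0,-139],[0,0,0],1],[[0,0,-139],[0,0,0],1],[[0,0,-139],[0,0,0],-1],[[0,0,-139],[0,0,0],-1],[[0,0,-139],[0,0,0],-1]])

```text
t: 34.98
tool_pos: [497.1, 318.0, 146.8]
orientation: [0.885, 0.465, 0.001, -0.0]
contact_force: [0.5, -0.1, 0.5]
opening: 0.811
gripper_force: 0.0
```

Call:
send_rows(increments=[[[0,0,0],[0,0,0],-1],[[0,0,0],[0,0,0],-1],[[0,0,0],[0,0,0],-1],[[0,0,0],[0,0,0],-1],[[0,0,0],[0,0,0],-1]])

```text
t: 35.4
tool_pos: [496.4, 317.6, 145.4]
orientation: [0.885, 0.465, 0.0, 0.0]
contact_force: [-0.9, -0.5, 1.4]
opening: 0.501
gripper_force: 20.0
```

Call:
send_rows(increments=[[[0,0,8],[0,0,0],-1],[[0,0,24],[0,0,0],-1],[[0,0,42],[0,0,0],-1],[[4,-10,50],[0,0,0],-1],[[11,-31,50],[0,0,0],-1],[[20,-57,50],[0,0,0],-1],[[30,-86,50],[0,0,0],-1],[[40,-114,50],[0,0,0],-1],[[50,-143,50],[0,0,0],-1],[[60,-172,50],[0,0,0],-1]])

```text
t: 36.23
tool_pos: [556.4, 143.0, 195.0]
orientation: [0.885, 0.465, -0.0, 0.0]
contact_force: [1.0, 0.6, -2.4]
opening: 0.499
gripper_force: 20.0
```

Call:
send_rows(increments=[[[10,-28,0],[0,0,0],-1],[[20,-56,0],[0,0,0],-1],[[30,-84,0],[0,0,0],-1],[[36,-103,0],[0,0,0],-1],[[39,-111,0],[0,0,0],-1],[[39,-111,-8],[0,0,0],-1],[[39,-111,-22],[0,0,0],-1],[[39,-111,-34],[0,0,0],-1],[[39,-111,-40],[0,0,0],-1],[[39,-111,-42],[0,0,0],-1]])

```text
t: 37.07
tool_pos: [593.9, 35.9, 151.4]
orientation: [0.885, 0.466, -0.001, -0.001]
contact_force: [0.2, 0.2, -2.1]
opening: 0.499
gripper_force: 20.0
```

Call:
send_rows(increments=[[[0,0,-1],[0,0,0],-1],[[0,0,-2],[0,0,0],-1],[[0,0,-3],[0,0,0],-1],[[0,0,-3],[0,0,0],-1],[[0,0,-3],[0,0,0],-1]])

```text
t: 37.48
tool_pos: [595.5, 34.6, 150.6]
orientation: [0.885, 0.465, 0.0, 0.0]
contact_force: [0.7, -0.8, -1.5]
opening: 0.499
gripper_force: 20.0
```

Call:
send_rows(increments=[[[0,0,-0.5],[0,0,0],-1],[[0,0,-1],[0,0,0],-1],[[0,0,-1],[0,0,0],-1],[[0,0,-1],[0,0,0],-1]])

```text
t: 37.82
tool_pos: [595.7, 34.7, 150.4]
orientation: [0.885, 0.465, 0.0, 0.0]
contact_force: [-1.6, -0.2, 6.8]
opening: 0.498
gripper_force: 20.0
```

Call:
send_rows(increments=[[[0,0,0],[0,0,0],1],[[0,0,0],[0,0,0],1],[[0,0,0],[0,0,0],1],[[0,0,0],[0,0,0],1],[[0,0,0],[0,0,0],1],[[0,0,0],[0,0,0],1],[[0,0,15],[0,0,0],1],[[0,0,50],[0,0,0],1],[[0,0,85],[0,0,0],1],[[0,0,125],[0,0,0],1]])

```text
t: 38.65
tool_pos: [594.4, 34.4, 274.4]
orientation: [0.885, 0.465, -0.001, -0.001]
contact_force: [0.3, 0.2, -1.2]
opening: 0.999
gripper_force: 0.0
```

Call:
send_rows(increments=[[[-10,20,10],[0,0,0],1],[[-20,60,20],[0,0,0],1],[[-30,100,20],[0,0,0],1],[[-40,140,20],[0,0,0],1],[[-50,180,20],[0,0,0],1],[[-60,210,20],[0,0,0],1],[[-60,220,20],[0,0,0],1],[[-60,220,20],[0,0,0],1]])

```text
t: 39.32
tool_pos: [533.9, 258.3, 294.4]
orientation: [0.884, 0.468, 0.0, -0.001]
contact_force: [0.7, 0.2, -0.9]
opening: 0.997
gripper_force: 0.0
```

Run:
```python
from h import *
t=vision.capture("top"); p=vision.capture("scene")
for n,h,bx,z in (("red",178,(205,255,260,310),22),("green",75,(360,240,412,295),71)):
    b=blob(t,h,bx,100,40); print(n,unproj(t,b["c"],z),b["ax"])
print([(n,np.round(d["point"]).tolist(),round(d["conf"],2)) for n in ("bottle_orange","bottle_blue","dish_yellow") for d in vision.pinpoint(t,n)[:1]])
a=cv2.resize(t["img"][150:310,205:425],None,fx=1.8,fy=1.8); b=cv2.resize(p["img"][130:290,100:320],None,fx=1.8,fy=1.8)
cv2.imwrite("pics/f.png",np.hstack([a,b]))
```

```text
red [448.51888679  55.74051792  22.        ] (26.284759521484375, 26.91425895690918)
green [ 476.90506888 -285.54143018   71.        ] (25.897510528564453, 26.670957565307617)
[('bottle_orange', [605.0, -48.0, 8.0], 0.89), ('bottle_blue', [596.0, 35.0, 7.0], 0.75), ('dish_yellow', [815.0, 12.0, -0.0], 0.84)]
```

View pics/f.png

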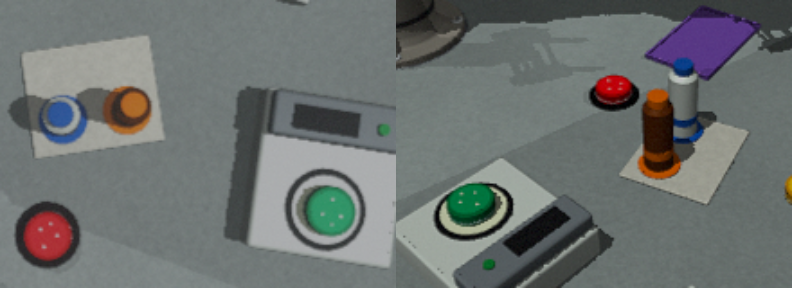

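Everything is in place: bottles upright on their coasters at crop px (62,118) and (130,107), red on the plate at (47,235), green on the pad at (331,210).

```bash
python3 -c "
from bench import job_done
print(job_done())"
```

```text
the job is handed in; nothing more can be done
None
```

The job is handed in with no verdict returned: at the last camera check the red dish was on the black plate, the green dish on the lit pad, both bottles upright on their own coasters, the yellow dish untouched, and the arm clear.

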